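Test the lab bench's emergency stop and bring the supply back on

ROBOT

A 6-joint arm with a two-finger parallel gripper is mounted at the origin on the work surface. World frame = base frame: x ahead of the robot, y to its left, z up, the work surface at z = 0. Lengths are in m, angles in rad, forces in N, time in s.
With the tool pointing down it reaches from about 0.375 to 0.9 m from the base axis. Payload 3.1 kg.
Tool frame: the origin (TCP) lies between the finger pads; the fingertips stand 11 mm ahead of it and the grasp point (between the pads) lies 8 mm behind it; z points along the fingers, y is the direction in which the jaws open and shut (so a half turn about z gives the same grasp; the last joint's range is limited). The gripper opens to 85 mm and grips with 20 to 120 N. Pads are 22 mm wide; open, the fingers measure 114 mm over their backs; the gripper's body (76 mm by 85 mm) begins 54 mm behind the grasp point. The pads swing forward as they close: fully open they stand 13 mm farther back than shut.
Start: joints at [-1.373, 0.527, 1.433, -0, 1.181, -0.178], TCP at [0.229, -0.581, 0.242] pointing down, gripper open.
Joint ranges: [-3.08, 3.08], [-0.75, 2.2], [0.22, 2.44], [-1.43, 4.57], [0, 2.65], [-2.85, 2.85]. Speed limits (rad/s): [2.79, 2.79, 3.14, 3.14, 3.14, 3.14].

INTERFACE

Orientations are given as a unit quaternion [x, y, z, w].
In Python, from station import manip gives the robot as it stands. The module is installed in compiled form; this text tells all that it offers.
- The arm moves only by the tool arm_command, never from a script. Its argument "rows" is a list of rows, each a list of 3 entries, a list of its own where there are three numbers: the shift along the world's x, y, z in mm, then the turn about the world's z in rad, then the closure, from -1 (fully open) to 1 (shut), so that 0 is half open. A call has 1 to 12 rows; each row shifts and turns the commanded pose from where the row before left it; what a row does not reach is not made up. A row lasts 1/8 s, in which the tool goes at most 62.5 mm and 10.7 degrees, less where a joint would pass 70% of its speed; a pose out of reach is approached as far as the arm can. A call with a gripper value outside its range is refused whole. The fingers move at their own pace and stop on an object; "squeeze" is the grip in N (left out, the last holds). Time passes only in rows, so rows that do not move let the fingers close. It gives the time, the measured TCP pose, the force and the opening at its end, in the units of the state.
- manip.sense(): the state, without advancing time (a new reading comes with each control period).
- manip.snapshot(name): name is "side" or "top" or "wrist"; returns the picture (384x512x3 uint8, blue, green, red); there is no depth.
- manip.get_calibration(name): a dict with "fovy" (degrees; the focal length in pixels is half the picture's height over the tangent of half this angle, whatever the lens; pixels are square), "cx", "cy" (the principal point, pixels), "R" (3x3) and "t" (3): a world point X has camera coordinates R X + t. Camera axes: x right, y down, z forward; pixel columns grow to the right and rows downward; lengths in m; the calibration is good to about 2 mm. A picture is of the moment at which its call begins: read the wrist's pose just before it. get_calibration takes no time and is no camera call; for the wrist camera it gives the pose at the moment of the call.
- manip.sign_off(): hands the job in, once; it reports no verdict.
The state is a dict: "t": time; "q": joint angles; "qd": joint speeds; "tau": joint torques, N m; "tcp_pos": TCP position; "tool_rot": TCP orientation; "force": force on the tool from outside, world axes, zero at the start; "ft_torque": the same for the moment, N m; "finger_gap": opening from 0.0 (shut) to 1.0 (fully open).
Only numpy, scipy, OpenCV 4.12 (cv2) and the standard library are available. Lean on these libraries where they do the work, as an engineer would, in place of code of your own. Each camera call takes 0.05 s, during which the arm holds its last target.

TASK

Test this teaching bench's emergency stop: press the mushroom button straight in until it latches and stays down when you let go, then push one of its lobes sideways to twist the head clockwise until it springs back out. Only then press the flat round button on the control box next to it fully in and let it go, to bring the bench supply back on. Use the fingertips only to touch: do not grip or ram the mushroom button, pick nothing up, and leave everything else on the bench where it is.

Things in the scene. Friction and masses are not known exactly. Their poses are not given: they have to be found in the camera images.
- estop: Emergency-stop station, fixed to the bench: grey box 100 x 100 mm, 62 mm high, with a yellow disc 84 mm across on its lid and the mushroom button standing on it. Origin on the bench under the box's centre, z up; the button's axis is this vertical z axis. At rest one lobe points along -x.
- mushroom: The mushroom head: domed core 48 mm across with three lobes 120 degrees apart, each 17 mm wide, 14 mm thick (86 to 100 mm above the bench when out), its round end 35.5 mm from the axis. Fingertips fit down into the gaps between lobes; below the head there is only the stem and a collar (42 mm wide, 10 mm high). Origin on the axis, at bench height when out; -x runs along one lobe.
- mushroom_top (a point): Centre of the flat top of the mushroom head, on its axis, 106 mm above the bench when out and about 98 mm when latched in. Moves with the head. Press here, with well under 30 N.
- mushroom_lobe (a point): Centre of the round end of one lobe: 27 mm from the axis, half-way up the lobe's thickness (13 mm below mushroom_top). Moves and turns with the head.
- estop_plunger (a joint): How far the mushroom head is pressed in, m: 0 out, 0.009 against its stop. The return spring pushes with 6 N (out) to 9 N (in); getting past the catch takes about 10 N at most. Pressed beyond 0.008 it latches and stays at 0.0078 by itself until it is twisted.
- estop_twist (a joint): Turn of the mushroom head, rad, growing clockwise seen from above: 0 at rest, 1.05 at its stop. It turns only that way, against a spring (about 0.05 N m at first, 0.08 N m at 0.7 rad). The latch lets go at about 0.7 rad: the head then springs out to its full height and, when it is let go, turns back to 0.
- supply: Bench supply control box, fixed to the bench: grey box 80 x 120 mm (x, y), 58 mm high, with a flat round push-button and a domed white pilot lamp on its lid. Origin on the bench under its centre; the button's axis is at y = +26 mm and the lamp (28 mm across, 15 mm tall) at y = -30 mm of this frame.
- on_top (a point): Centre of the flat top of the round push-button: black, 31 mm across, 70 mm above the bench when out, standing 7 mm proud of its metal ring.
- on_button (a joint): How far the push-button is pressed in, m: 0 out, 0.005 fully in. Its spring takes about 1.5 N at first and 5 N fully in, and brings it back.
- beaker: Clear glass beaker, 66 mm across, 88 mm tall, stands between the two boxes. Loose; to be left alone. Origin at the centre of its underside.
- burner: Gas burner with 80 mm round foot and thin upright tube, 150 mm tall, no hose. Loose; to be left alone. Origin at the centre of its underside.
- jar: Square brown jar 56 x 56 mm, 90 mm tall with black cap. Loose; to be left alone. Origin at the centre of its underside.
- bottle: Round brown bottle 56 mm across, 115 mm tall, black cap. Loose; to be left alone. Origin at the centre of its underside.
- jar_lid: Loose black jar lid, 62 mm across, 13 mm thick, lying flat. Loose; to be left alone. Origin at the centre of its underside.
- tongs: Steel crucible tongs about 200 mm long lying flat, 9 mm thick. Loose; to be left alone. Origin at the centre of its underside.
- lighter: Black hand-held gas lighter with a thin steel tube, 245 mm long, 25 mm thick, lying flat. Loose; to be left alone. Origin at the centre of its underside.
- dish: White porcelain evaporating dish, 84 mm across, 32 mm tall. Loose; to be left alone. Origin at the centre of its underside.

How it is judged:
On the way, in this order (a step that is already met when the one before it is completed fails the run):
1. the mushroom button is latched in and stays down with nothing touching it (value of joint estop_plunger above 0.0065 m and contact force between mushroom and anything else below 0.3 N), for 0.2 s.
2. the mushroom button, twisted, has sprung back out (value of joint estop_plunger below 0.0015 m), for 0.1 s.
3. the round push-button is pressed in with the stop released (value of joint on_button above 0.0035 m and value of joint estop_plunger below 0.0015 m), for 0.04 s.
At the end, for the whole second after the job is handed in: The mushroom button is out (within 1.5 mm) and turned back to rest (within 0.12 rad), and the round push-button is out again (within 1 mm) (value of joint estop_plunger below 0.0015 m and value of joint estop_twist below 0.12 rad and value of joint on_button below 0.001 m); the robot touches nothing.
It fails at once if the mushroom button is gripped or rammed (more than 36 N) (contact force between the fingers and mushroom above 36 N).
It fails at once if the supply push-button is pressed while the stop is in (value of joint estop_plunger above 0.004 m and value of joint on_button above 0.002 m).
It fails at once if a loose thing on the bench is lifted, carried or pushed more than 25 mm (distance of any of beaker, burner, jar, bottle, jar_lid, tongs, lighter, dish from where it was at the start of the episode above 0.025 m).
It also fails if it takes over 51 s, if anything falls off the work surface, if the arm or the gripper's body presses on something with over 40 N, if the wrist force passes 120 N, or if a joint passes its speed limit or range.

## Working session

There is one attempt and no reset: what is moved stays moved. The work goes in short steps, Python scripts to look and compute and a tool call to move; the robot and the scene stay as the last step left them, time stands still between calls to the robot, and variables do not carry over. Pictures are saved under pics/ and viewed, and the job is handed in when it is done.

Besides the shell and the picture viewer there is one more tool, called after "Request:" as name([rows], argument=value, ...), one row to a line, values as JSON. arm_command: Moves the arm, as the interface text tells. Its arguments: {"type":"object","properties":{"rows":{"type":"array","items":{"type":"array"}},"squeeze":{"type":"number"}},"required":["rows"]}

```bash
mkdir -p pics; python3 - <<'E'
from station import manip
import cv2
s=manip.sense();print(s)
for n in("top","side"):
    c=manip.get_calibration(n);print(n,c)
    cv2.imwrite(f"pics/{n}0.png",manip.snapshot(n))
E
```

```text
{'t': 0.0, 'q': array([-1.37349403e+00,  5.28438794e-01,  1.43393242e+00,  3.40327860e-06,
        1.18141776e+00, -1.78479958e-01]), 'qd': array([-1.58909427e-04,  2.77296122e-03, -7.90115267e-04,  3.22649567e-04,
       -1.44970191e-03,  6.68339621e-05]), 'tau': array([-1.20465643e-04, -4.42345154e+01, -1.78026974e+01, -1.03964023e-04,
        8.41352827e-03, -5.37600002e-06]), 'tcp_pos': array([ 0.22927316, -0.58066221,  0.24134085]), 'tool_rot': array([ 9.82399860e-01,  1.86786803e-01, -8.76129447e-06, -1.09812228e-03]), 'force': array([ 0.08138102,  0.28949442, -0.32175405]), 'ft_torque': array([0.01554255, 0.0525927 , 0.00837883]), 'finger_gap': 0.997709750630787}
top {'fovy': 44.86433809635172, 'cx': 252.51313347528668, 'cy': 188.4686461752567, 'R': array([[-0.00540138, -0.99997452, -0.0046664 ],
       [-0.99053907,  0.00599019, -0.13710019],
       [ 0.13712465,  0.00388173, -0.99054619]]), 't': array([0.01078061, 0.54340459, 1.3081613 ])}
side {'fovy': 43.3632872724863, 'cx': 258.8141799893694, 'cy': 194.5991952613886, 'R': array([[ 0.99576793, -0.08851366,  0.02472988],
       [-0.02022121, -0.47350591, -0.88055849],
       [ 0.0896512 ,  0.87633184, -0.47329185]]), 't': array([-0.54230524,  0.11315827,  1.5285532 ])}
```

View pics/top0.png

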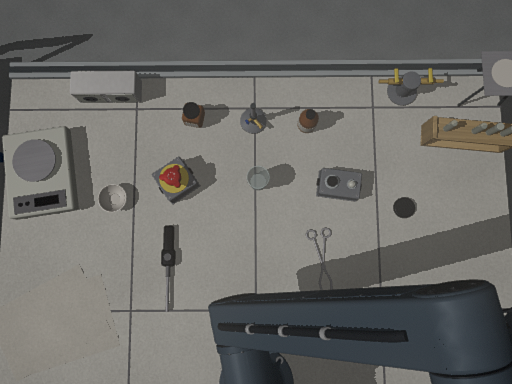

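View pics/side0.png

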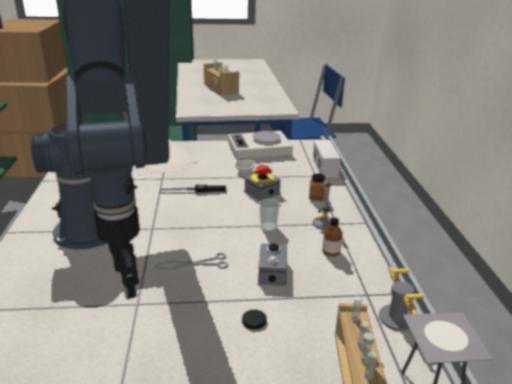

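The top view shows the e-stop near (175,179), the supply near (340,184) with its black button at about (333,181), and the beaker at (259,178). I'll zoom in.

```bash
cat >h.py <<'E'
import numpy as np,cv2
from station import manip
def K(c): 
    f=192/np.tan(np.radians(c['fovy'])/2); return f
def ray(c,u,v,z):
    f=K(c);d=np.array([(u-c['cx'])/f,(v-c['cy'])/f,1.]);R=np.array(c['R']);o=-R.T@c['t'];d=R.T@d
    return o+d*(z-o[2])/d[2]
def proj(c,X):
    f=K(c);p=np.array(c['R'])@np.asarray(X).T+np.array(c['t'])[:,None] if np.ndim(X)>1 else np.array(c['R'])@X+c['t']
    return np.array([p[0]/p[2]*f+c['cx'],p[1]/p[2]*f+c['cy']]).T
E
python3 - <<'E'
import cv2,numpy as np
im=cv2.imread('pics/top0.png')
a=im[150:214,140:220];b=im[150:214,305:385]
o=np.hstack([cv2.resize(x,(400,320),interpolation=cv2.INTER_CUBIC) for x in(a,b)])
cv2.imwrite('pics/z0.png',o)
from h import *
c=manip.get_calibration('top')
hsv=cv2.cvtColor(im,cv2.COLOR_BGR2HSV)
red=((hsv[...,0]<8)|(hsv[...,0]>172))&(hsv[...,1]>150)&(hsv[...,2]>90)
yel=(hsv[...,0]>20)&(hsv[...,0]<35)&(hsv[...,1]>120)
for m,z in((red,.095),(yel|red,.064)):
    m=m.copy();m[:150]=0;m[214:]=0;m[:,:140]=0;m[:,220:]=0
    v,u=np.nonzero(m);print(len(u),u.mean(),v.mean(),u.min(),u.max(),v.min(),v.max(),ray(c,u.mean(),v.mean(),z))
    print(ray(c,(u.min()+u.max())/2,(v.min()+v.max())/2,z))
for p in((331.5,181),):print(ray(c,*p,.07))
E
```

```text
234 170.9059829059829 176.22649572649573 160 179 165 186 [0.57122994 0.23418893 0.095     ]
[0.57330179 0.23814101 0.095     ]
547 173.3510054844607 178.3217550274223 159 187 164 192 [0.57030322 0.23274354 0.064     ]
[0.571237   0.23376023 0.064     ]
[ 0.55891363 -0.2158373   0.07      ]
```

View pics/z0.png

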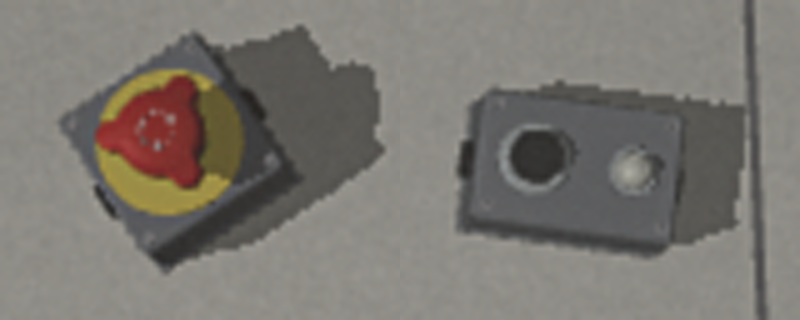

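Request:
arm_command([
  [[35, 40, 5], 0, 1],
  [[35, 40, 5], 0, 1],
  [[35, 40, 5], 0, 1],
  [[35, 40, 5], 0, 1],
  [[35, 40, 0], 0, 1],
  [[35, 40, 0], 0, 1],
  [[30, 40, 0], 0, 1],
  [[30, 40, 0], 0, 1],
  [[10, 20, 0], 0, 1],
  [[0, 0, 0], 0, 1],
  [[0, 0, 0], 0, 1],
])

```text
t: 1.48
tcp_pos: [0.509, -0.2419, 0.2621]
tool_rot: [0.982, 0.187, -0.0, 0.0]
force: [-0.2, -0.1, 0.8]
finger_gap: -0.001
```

```bash
cat >snap.py <<'E'
import sys
from h import *
s=manip.sense();c=manip.get_calibration('wrist')
np.savez('c_%s.npz'%sys.argv[1],**c)
im=manip.snapshot('wrist');cv2.imwrite('pics/%s.png'%sys.argv[1],im)
print(s['t'],s['tcp_pos'],s['tool_rot'],s['force'],s['finger_gap']);print(-np.array(c['R']).T@c['t'],c['fovy'])
E
python3 snap.py w1
```

```text
1.475 [ 0.50901674 -0.24191357  0.26208117] [ 9.82417170e-01  1.86698691e-01 -3.17520389e-04  4.85531305e-05] [-0.21786504 -0.13226485  0.84635639] -0.0010290973503912866
[ 0.57528727 -0.21601668  0.39359934] 71.98408061606925
```

View pics/w1.png

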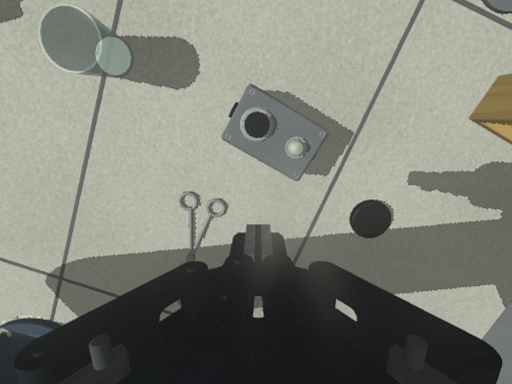

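The wrist view shows the black button at about (257,124), the lamp at (297,148), and the beaker at upper left. I'll measure them.

```bash
python3 - <<'E'
from h import *
c=dict(np.load('c_w1.npz'));im=cv2.imread('pics/w1.png')
g=cv2.cvtColor(im,cv2.COLOR_BGR2GRAY)
m=(g<45).astype('uint8');n,l,st,ce=cv2.connectedComponentsWithStats(m)
i=l[124,257];print(st[i],ce[i]);b=ray(c,*ce[i],.07);print('button',b)
p=ray(c,*ce[i],.07)-ray(c,ce[i][0]+st[i][2]/2,ce[i][1],.07);print('r',np.linalg.norm(p))
L=ray(c,297,148,.065);print('lamp',L,np.linalg.norm((b-L)[:2]))
print(proj(c,b),K(c))
cv2.imwrite('pics/z1.png',cv2.resize(im[70:190,200:350],(750,600),interpolation=cv2.INTER_CUBIC))
E
```

```text
[     0      0    512    384 155666] [255.84138476 153.43544512]
button [ 0.53197636 -0.23062687  0.07      ]
r 0.3134397267474394
lamp [ 0.55622135 -0.27572745  0.065     ] 0.05120431940337831
[255.84138476 153.43544512] 264.34254708438385
```

Request:
arm_command([
  [[0, 40, 5], 0, 1],
  [[0, 50, 5], 0, 1],
  [[0, 50, 5], 0, 1],
  [[0, 50, 5], 0, 1],
  [[0, 50, 5], 0, 1],
  [[0, 50, 0], 0, 1],
  [[0, 50, 0], 0, 1],
  [[0, 50, 0], 0, 1],
  [[0, 40, 0], 0, 1],
  [[0, 20, 0], 0, 1],
  [[0, 0, 0], 0, 1],
  [[0, 0, 0], 0, 1],
])

```text
t: 3.02
tcp_pos: [0.5096, 0.2071, 0.2872]
tool_rot: [0.983, 0.186, -0.0, 0.0]
force: [0.1, 0.1, 0.4]
finger_gap: 0.008
```

```bash
python3 snap.py w2
```

```text
3.025 [0.50962334 0.20708192 0.2872063 ] [ 9.82537612e-01  1.86063475e-01 -2.52446509e-04  4.01698038e-04] [0.12851071 0.13678984 0.37427497] 0.0076397183272753424
[0.57589301 0.23300837 0.41870149] 71.98408061606925
```

View pics/w2.png

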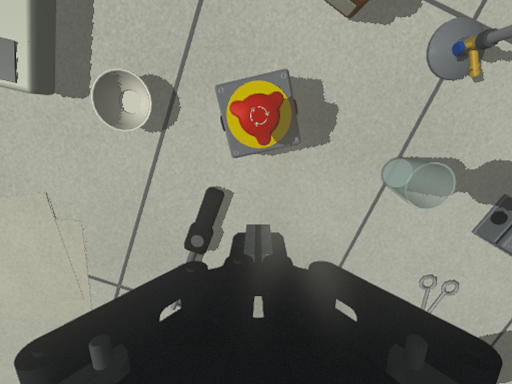

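View pics/z1.png

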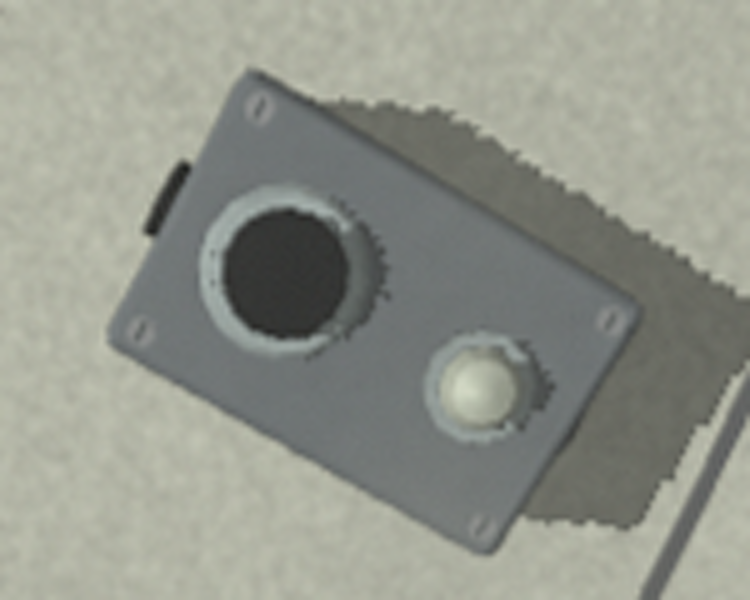

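The button centre in the crop is at (286,272), which is full-picture pixel (257.0,124.2). The mushroom in w2 is centred near (260,116), with lobe ends at about (276,98), (236,103) and (264,139).

```bash
python3 - <<'E'
from h import *
c=dict(np.load('c_w1.npz'))
b=ray(c,257,124.1,.07);print('button',b,'r',np.linalg.norm(b-ray(c,257+12.6,124.1,.07)))
L=ray(c,295.7,147.3,.068);print('lamp',L,np.linalg.norm((b-L)[:2]))
c=dict(np.load('c_w2.npz'));im=cv2.imread('pics/w2.png')
hsv=cv2.cvtColor(im,cv2.COLOR_BGR2HSV)
red=(((hsv[...,0]<10)|(hsv[...,0]>170))&(hsv[...,1]>150)&(hsv[...,2]>80)).astype('uint8')
yel=((hsv[...,0]>18)&(hsv[...,0]<38)&(hsv[...,1]>120)).astype('uint8')
for m,nm in((red,'r'),(red|yel,'y')):
    m=m.copy();m[:60]=0;m[160:]=0;m[:,:200]=0;m[:,310:]=0
    cn=max(cv2.findContours(m,cv2.RETR_EXTERNAL,cv2.CHAIN_APPROX_NONE)[0],key=cv2.contourArea)[:,0]
    (x,y),r=cv2.minEnclosingCircle(cn.astype(np.float32));M=cv2.moments(m,True)
    z={'r':.093,'y':.064}[nm]
    ce=(M['m10']/M['m00'],M['m01']/M['m00'])
    print(nm,'circ',x,y,ray(c,x,y,z),r,np.linalg.norm(ray(c,x,y,z)-ray(c,x+r,y,z)),'centroid',ce,ray(c,*ce,z))
# fit model: center,x,y, theta for outline of lobes
    if nm=='r':
        P=np.array([ray(c,u,v,.093) for u,v in cn])[:,:2]
        C=ray(c,x,y,z)[:2]
        # grid fit silhouette via model polygon IoU
        from scipy.optimize import minimize
        def poly(cx,cy,t):
            o=np.zeros(im.shape[:2],np.uint8)
            for zz in(.086,.093,.100):
                def draw(Q):
                    q=proj(c,np.c_[Q,np.full(len(Q),zz)]);cv2.fillPoly(o,[np.round(q*16).astype(np.int32)],1,shift=4)
                a=np.linspace(0,2*np.pi,40)
                draw(np.c_[cx+.024*np.cos(a),cy+.024*np.sin(a)])
                for k in range(3):
                    d=t+k*2*np.pi/3;e=np.array([np.cos(d),np.sin(d)]);n=np.array([-e[1],e[0]])
                    b_=np.linspace(-np.pi/2,np.pi/2,15)
                    Q=np.array([cx,cy])+np.r_[[(-.0085*n)],[.027*e+.0085*(np.cos(w)*e+np.sin(w)*n) for w in b_],[.0085*n]]
                    draw(Q)
            return o
        best=None
        mb=m
        f=lambda p:float((poly(p[0]/1e3,p[1]/1e3,p[2]/10)!=mb).sum())
        for t0 in np.arange(0,2.09,.1):
            for C in [C]:
                v=f([C[0]*1e3,C[1]*1e3,t0*10])
                if best is None or v<best[0]:best=(v,t0)
        r_=minimize(f,[C[0]*1e3,C[1]*1e3,best[1]*10],method='Nelder-Mead',options=dict(initial_simplex=np.array([C[0]*1e3,C[1]*1e3,best[1]*10])+np.array([[0,0,0],[4,0,0],[0,4,0],[0,0,2]])))
        print('fit',r_.x,r_.fun,m.sum(),np.degrees(r_.x[2]/10)+np.array([0,120,240]))
cv2.imwrite('pics/z2.png',cv2.resize(im[60:170,195:325],(780,660))[:600])
E
```

```text
button [ 0.56491426 -0.21919412  0.07      ] r 0.014963558021555735
lamp [ 0.55659137 -0.27335715  0.068     ] 0.05479876431507715
r circ 258.9515075683594 114.45256042480469 [0.57669005 0.23150118 0.093     ] 30.16025733947754 0.035703978555755224 centroid (258.59987782529015, 114.40989615149664) [0.576583   0.23190636 0.093     ]
fit [576.12214881 231.0975752   16.29919278] 243.0 1637 [ 93.38749555 213.38749555 333.38749555]
y circ 258.9721374511719 113.86070251464844 [0.5774522  0.23161092 0.064     ] 33.876399993896484 0.04364846124105317 centroid (258.3364914425428, 113.75886308068459) [0.57726998 0.23241925 0.064     ]
```

View pics/z2.png

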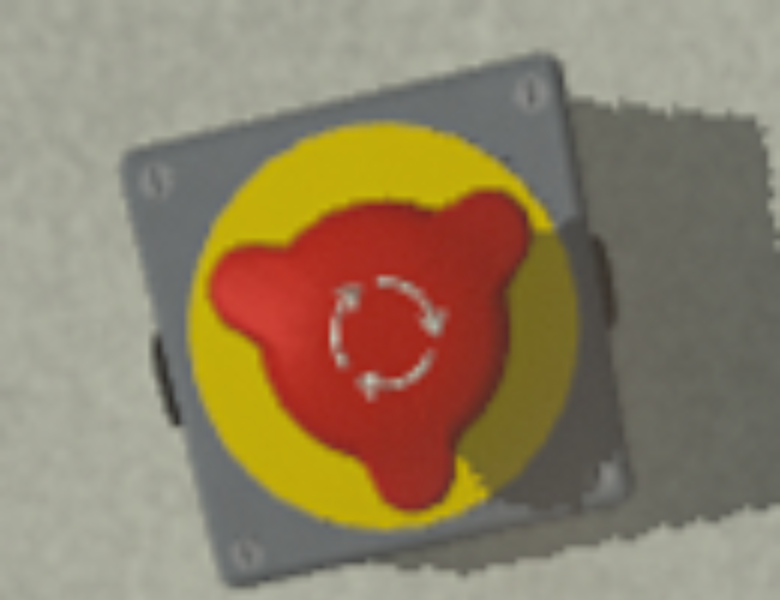

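```bash
python3 - <<'E'
from h import *
c=dict(np.load('c_w2.npz'))
C=np.array([.577,.2315])
for u,v in((243,283),(495,222),(412,475)):
    p=ray(c,u/6+195-.4,v/6+60-.4,.093)[:2]-C;print(np.hypot(*p),np.degrees(np.arctan2(p[1],p[0])))
print(ray(c,387/6+195-.4,337/6+60-.4,.106))
# box corners on lid z=.062
for u,v in((125,155),(550,55),(630,500)):
    print(ray(c,u/6+195-.4,v/6+60-.4,.062))
E
```

```text
0.029361089499831988 94.85527656424952
0.0287380841444562 -25.399624651884608
0.02909160457647934 -148.3436289646551
[0.57538356 0.23087716 0.106     ]
[0.58938877 0.29524484 0.062     ]
[0.63975218 0.21979873 0.062     ]
[0.56262846 0.16746096 0.062     ]
```

The outline, box edges and lobes agree: the axis is at about (0.5765, 0.2313), with lobes at -146°, -26° and 94°. Next I move above the head.

Request:
arm_command([
  [[33, 12, -40], 0, 1],
  [[34, 12, -40], 0, 1],
  [[0, 0, -40], 0, 1],
  [[0, 0, -30], 0, 1],
  [[0, 0, -12], 0, 1],
  [[0, 0, 0], 0, 1],
  [[0, 0, 0], 0, 1],
])

```text
t: 3.95
tcp_pos: [0.5775, 0.2325, 0.1268]
tool_rot: [0.982, 0.187, 0.001, -0.0]
force: [0.5, 0.5, -0.3]
finger_gap: 0.002
```

```bash
python3 snap.py w3; python3 -c "
from h import *
cv2.imwrite('pics/s3.png',manip.snapshot('side')[130:230,200:330].repeat(5,0).repeat(5,1))"
```

```text
3.95 [0.57754447 0.2325001  0.12683671] [ 9.82439164e-01  1.86577527e-01  1.45466668e-03 -1.30433504e-06] [ 0.50871535  0.49501782 -0.27399187] 0.001789728387496624
[0.64338304 0.2582915  0.25862621] 71.98408061606925
```

View pics/w3.png

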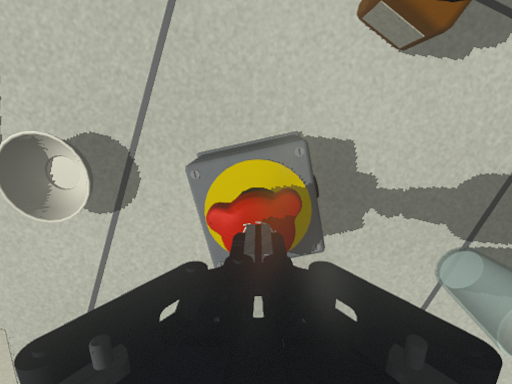

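View pics/s3.png

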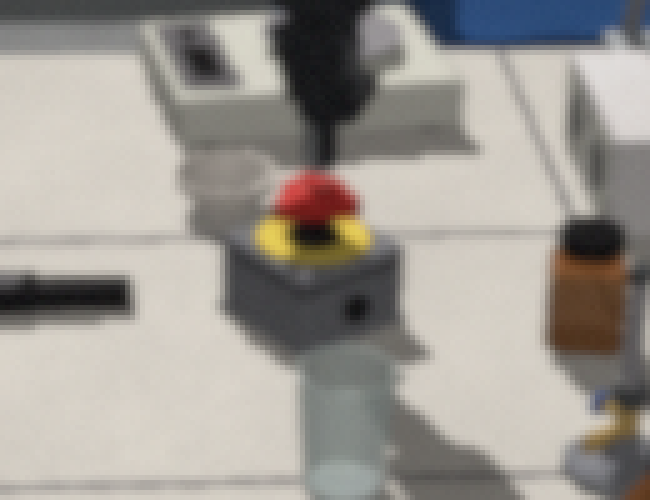

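The closed fingertips are centred just above the mushroom top (side view about (318,165) in the crop). I'll press slowly.

Request:
arm_command([
  [[-1, -1, -5], 0, 1],
  [[0, 0, -4], 0, 1],
  [[0, 0, -2], 0, 1],
  [[0, 0, -2], 0, 1],
  [[0, 0, -1], 0, 1],
  [[0, 0, 0], 0, 1],
])

```text
t: 4.8
tcp_pos: [0.5755, 0.2317, 0.1122]
tool_rot: [0.982, 0.187, 0.0, 0.0]
force: [-1.0, -0.0, 6.8]
finger_gap: -0.002
```

Request:
arm_command([
  [[0, 0, -1], 0, 1],
  [[0, 0, -1], 0, 1],
  [[0, 0, -1], 0, 1],
  [[0, 0, 0], 0, 1],
])

```text
t: 5.3
tcp_pos: [0.5755, 0.2317, 0.1093]
tool_rot: [0.982, 0.187, 0.0, 0.0]
force: [-1.7, -0.7, 7.5]
finger_gap: 0.002
```

Request:
arm_command([
  [[0, 0, -1], 0, 1],
  [[0, 0, -0.5], 0, 1],
  [[0, 0, 0], 0, 1],
])

```text
t: 5.68
tcp_pos: [0.5755, 0.2317, 0.1081]
tool_rot: [0.982, 0.187, 0.0, 0.0]
force: [-1.6, 0.3, 8.2]
finger_gap: -0.002
```

Request:
arm_command([
  [[0, 0, -0.5], 0, 1],
  [[0, 0, 0], 0, 1],
])

```text
t: 5.92
tcp_pos: [0.5756, 0.2318, 0.108]
tool_rot: [0.982, 0.187, 0.0, 0.0]
force: [-3.0, -1.8, 9.8]
finger_gap: -0.003
```

Request:
arm_command([
  [[0, 0, -0.6], 0, 1],
  [[0, 0, 0], 0, 1],
])

```text
t: 6.18
tcp_pos: [0.5757, 0.2317, 0.108]
tool_rot: [0.982, 0.187, 0.001, 0.0]
force: [-3.9, -0.9, 12.9]
finger_gap: -0.003
```

The head is against its stop: the force rises while the tool stays put. I'll lift off and look.

Request:
arm_command([
  [[0, 0, 2], 0, 1],
  [[0, 0, 5], 0, 1],
  [[0, 0, 15], 0, 1],
  [[0, 0, 20], 0, 1],
  [[0, 0, 0], 0, 1],
  [[0, 0, 0], 0, 1],
])

```text
t: 6.92
tcp_pos: [0.5751, 0.2316, 0.1474]
tool_rot: [0.982, 0.187, -0.0, -0.0]
force: [-0.3, 0.4, -0.0]
finger_gap: -0.001
```

```bash
python3 snap.py w4; python3 -c "
from h import *
cv2.imwrite('pics/s4.png',manip.snapshot('side')[130:230,200:330].repeat(5,0).repeat(5,1))"
```

```text
6.925 [0.57513109 0.23158549 0.14744512] [ 9.82401619e-01  1.86780607e-01 -2.53787188e-04 -9.02678455e-06] [-0.30471166  0.40393162 -0.04375831] -0.0005137562100901382
[0.64137679 0.2574933  0.27898928] 71.98408061606925
```

View pics/s4.png

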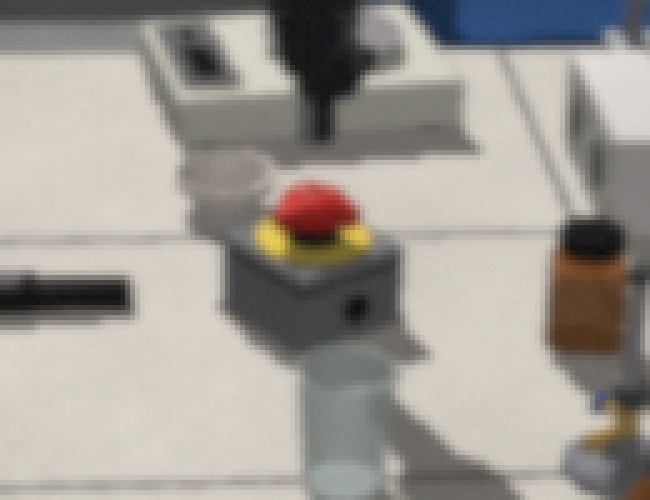

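The head sits lower now (dome top at row 180, was 170), so it is latched. Next I put the fingertips in the gap on the counter-clockwise side of the -146° lobe.

Request:
arm_command([
  [[-10, -19, 0], 0.107, 1],
  [[-9, -19, 0], 0.107, 1],
  [[0, 0, -10], 0, 1],
  [[0, 0, -10], 0, 1],
  [[0, 0, 0], 0, 1],
  [[0, 0, 0], 0, 1],
])

```text
t: 7.78
tcp_pos: [0.5566, 0.1941, 0.1274]
tool_rot: [0.957, 0.291, -0.0, -0.0]
force: [-0.5, -0.9, -0.6]
finger_gap: 0.002
```

```bash
python3 snap.py w5; python3 -c "
from h import *
cv2.imwrite('pics/s5.png',manip.snapshot('side')[130:230,200:330].repeat(5,0).repeat(5,1))
im=cv2.imread('pics/w5.png')[150:300,160:360];cv2.imwrite('pics/z5.png',cv2.resize(im,(800,600)))"
```

```text
7.775 [0.55659395 0.19413301 0.12735106] [ 9.56801869e-01  2.90740737e-01 -7.53730533e-05 -4.02251702e-05] [-0.50240794 -0.87218665 -0.58057905] 0.001896423560390766
[0.61580695 0.23338559 0.2589262 ] 71.98408061606925
```

View pics/z5.png

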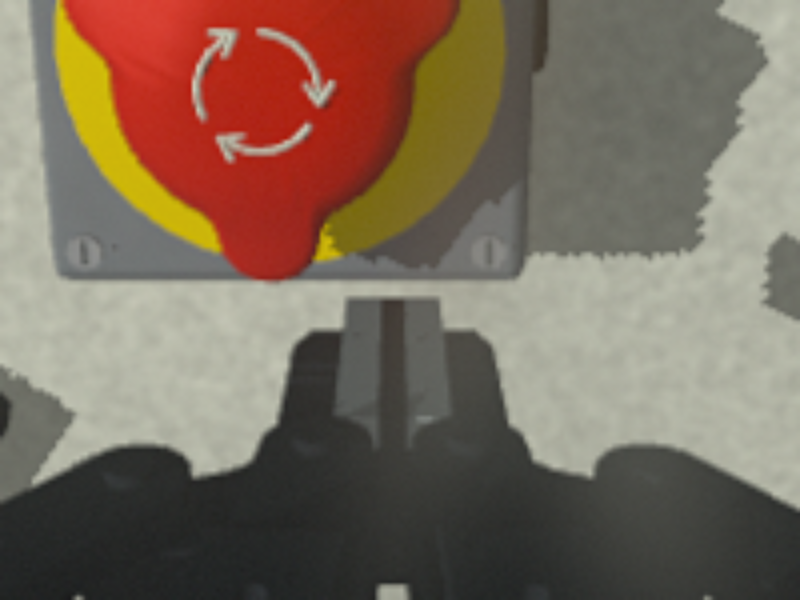

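View pics/s5.png

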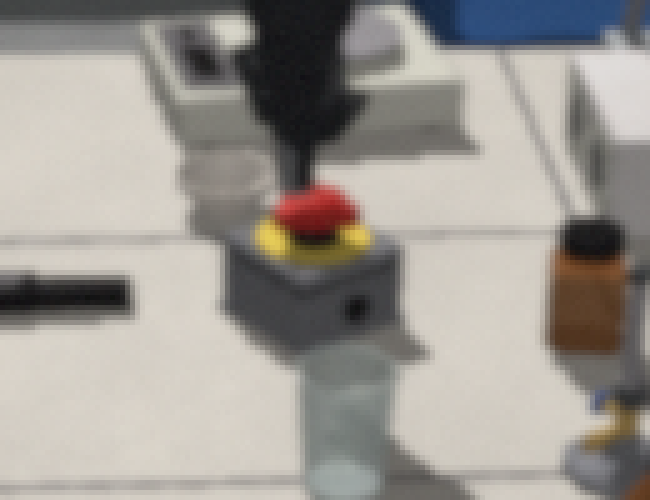

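The wrist crop shows the fingertips at about (393,300), to the right of the lobe end at (272,265), as intended. Checking with numbers:

```bash
python3 - <<'E'
from h import *
c=dict(np.load('c_w5.npz'))
Z=lambda u,v,z:ray(c,u/4+160-.4,v/4+150-.4,z)
print('tip front L,R',Z(347,300,.1164),Z(441,300,.1164))
t=np.array([.5566,.1941]);y=2*np.arctan2(.2907,.9568);X=np.array([np.cos(y),np.sin(y)]);Y=np.array([X[1],-X[0]])
for p in(Z(347,300,.1164),Z(441,300,.1164)):print('tool xy',(p[:2]-t)@X,(p[:2]-t)@Y)
for nm,p in(('lobe end edge',Z(272,280,.085)),('lobe R side',Z(322,235,.085)),('lobe L',Z(222,240,.085)),('top',Z(263,92,.098))):print(nm,p,(p[:2]-t)@X,(p[:2]-t)@Y)
E
```

```text
tip front L,R [0.5610542  0.20466371 0.1164    ] [0.56866763 0.19328853 0.1164    ]
tool xy 0.009577943737853395 -0.0063003909604253065
tool xy 0.009576572265977695 0.0073875273604766195
lobe end edge [0.54481848 0.21143439 0.085     ] -0.00014713720643620844 -0.020958616532276216
lobe R side [0.55682769 0.20865603 0.085     ] 0.008286703132632902 -0.011969142887500055
lobe L [0.5463297  0.22267392 0.085     ] 0.007361194735702208 -0.029457775588803078
top [0.57595538 0.23086078 0.098     ] 0.03653395035016322 -0.019780189161864175
```

Request:
arm_command([
  [[0, 0, -10], 0, 1],
  [[0, 0, -10], 0, 1],
  [[0, 0, -10], 0, 1],
  [[0, 0, -5], 0, 1],
  [[0, 0, 0], 0, 1],
  [[-1.5, 2, 0], 0, 1],
  [[-1, 2, 0], 0, 1],
  [[0, 0, 0], 0, 1],
])

```text
t: 8.88
tcp_pos: [0.5534, 0.1976, 0.0928]
tool_rot: [0.957, 0.291, -0.0, 0.0]
force: [-0.7, -1.8, -1.0]
finger_gap: -0.003
```

```bash
python3 - <<'E'
import numpy as np
C=np.array([576,231.]);p=np.array([-22.2,-32.7])
for k in range(10):
    a=-.1;q=np.array([[np.cos(a),-np.sin(a)],[np.sin(a),np.cos(a)]])@p;print(k,(q-p).round(2),(C+q).round(1));p=q
E
```

```text
0 [-3.15  2.38] [550.6 200.7]
1 [-2.9   2.68] [547.7 203.4]
2 [-2.62  2.96] [545.1 206.3]
3 [-2.31  3.21] [542.8 209.5]
4 [-1.98  3.42] [540.8 212.9]
5 [-1.63  3.6 ] [539.2 216.5]
6 [-1.26  3.74] [538.  220.3]
7 [-0.88  3.85] [537.1 224.1]
8 [-0.49  3.92] [536.6 228.1]
9 [-0.1   3.95] [536.5 232. ]
```

Request:
arm_command([
  [[-3.1, 2.4, 0], -0.1, 1],
  [[-2.9, 2.7, 0], -0.1, 1],
  [[-2.6, 3, 0], -0.1, 1],
  [[-2.3, 3.2, 0], -0.1, 1],
  [[0, 0, 0], 0, 1],
])

```text
t: 9.5
tcp_pos: [0.5421, 0.2089, 0.093]
tool_rot: [0.995, 0.096, -0.001, 0.0]
force: [-2.3, -2.0, 3.7]
finger_gap: -0.003
```

Request:
arm_command([
  [[-2, 3.4, 0], -0.1, 1],
  [[-1.6, 3.6, 0], -0.1, 1],
  [[-1.3, 3.7, 0], -0.1, 1],
  [[-0.9, 3.9, 0], -0.1, 1],
  [[0, 0, 0], 0, 1],
])

```text
t: 10.12
tcp_pos: [0.5364, 0.2236, 0.0927]
tool_rot: [0.995, -0.104, -0.001, 0.0]
force: [-1.8, -2.5, 1.3]
finger_gap: 0.0
```

```bash
python3 snap.py w6; python3 -c "
from h import *
cv2.imwrite('pics/s6.png',manip.snapshot('side')[130:230,200:330].repeat(5,0).repeat(5,1))
im=cv2.imread('pics/w6.png')[150:300,160:360];cv2.imwrite('pics/z6.png',cv2.resize(im,(800,600)))"
```

```text
10.125 [0.53643864 0.22356362 0.0927235 ] [ 9.94625921e-01 -1.03531081e-01 -7.51049966e-04  1.69436551e-04] [-1.83772374 -2.51294825  1.25068718] 0.0004351397829523361
[0.60624584 0.20904375 0.22416009] 71.98408061606925
```

View pics/z6.png

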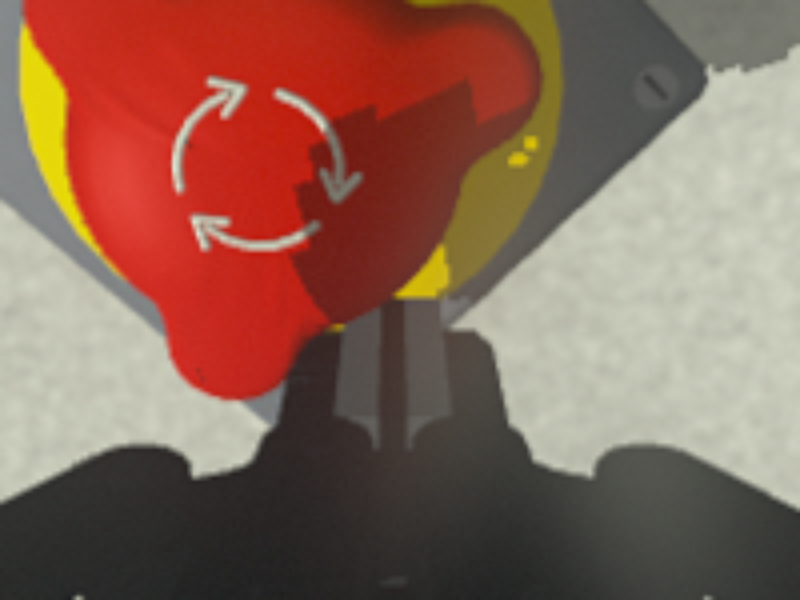

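View pics/s6.png

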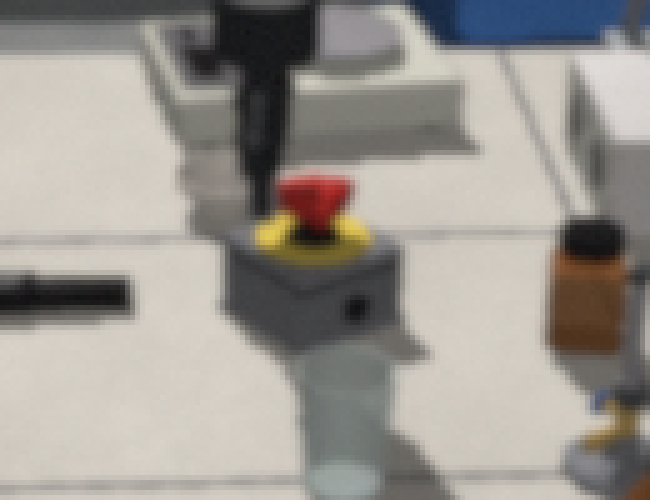

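The head has sprung up (dome top at row 173) and the z force has dropped. I'll push slightly further to be sure, then reverse along the arc so the head turns back, clear the lobe and lift.

Request:
arm_command([
  [[-0.5, 3.9, 0], -0.1, 1],
  [[0, 0, 0], 0, 1],
  [[0.5, -3.9, 0], 0.1, 1],
  [[0.9, -3.9, 0], 0.1, 1],
  [[1.3, -3.7, 0], 0.1, 1],
  [[1.6, -3.6, 0], 0.1, 1],
  [[2, -3.4, 0], 0.1, 1],
  [[2.3, -3.2, 0], 0.1, 1],
  [[2.6, -3, 0], 0.1, 1],
  [[2.9, -2.7, 0], 0.1, 1],
  [[3.1, -2.4, 0], 0.1, 1],
  [[2.5, -4, 0], 0, 1],
])

```text
t: 11.72
tcp_pos: [0.5578, 0.1938, 0.0928]
tool_rot: [0.957, 0.291, 0.002, -0.0]
force: [0.3, 0.3, 0.3]
finger_gap: -0.0
```

Request:
arm_command([
  [[0, 0, 0], 0, 1],
  [[0, 0, 10], 0, 1],
  [[0, 0, 25], 0, 1],
  [[0, 0, 35], 0, 1],
  [[0, -30, 20], 0, 1],
  [[0, 0, 0], 0, 1],
  [[0, 0, 0], 0, 1],
])

```text
t: 12.6
tcp_pos: [0.556, 0.1641, 0.1827]
tool_rot: [0.957, 0.29, -0.0, -0.0]
force: [-1.2, 0.2, 0.1]
finger_gap: 0.002
```

```bash
python3 snap.py w7; python3 -c "
from h import *
cv2.imwrite('pics/s7.png',manip.snapshot('side')[130:230,200:330].repeat(5,0).repeat(5,1))"
```

```text
12.6 [0.55601538 0.16408596 0.18271891] [ 9.56908712e-01  2.90388697e-01 -4.91530578e-05 -3.46594851e-04] [-1.20010802  0.24427277  0.10799965] 0.0021937045634765682
[0.61525855 0.20321127 0.31428001] 71.98408061606925
```

View pics/w7.png

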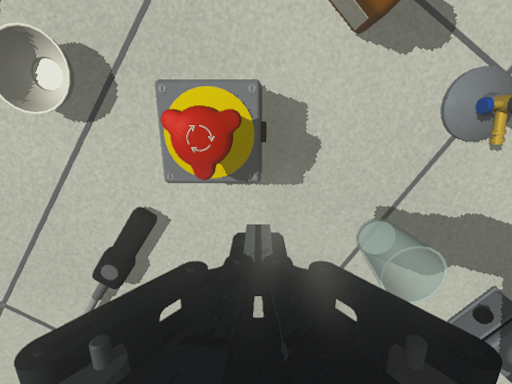

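View pics/s7.png

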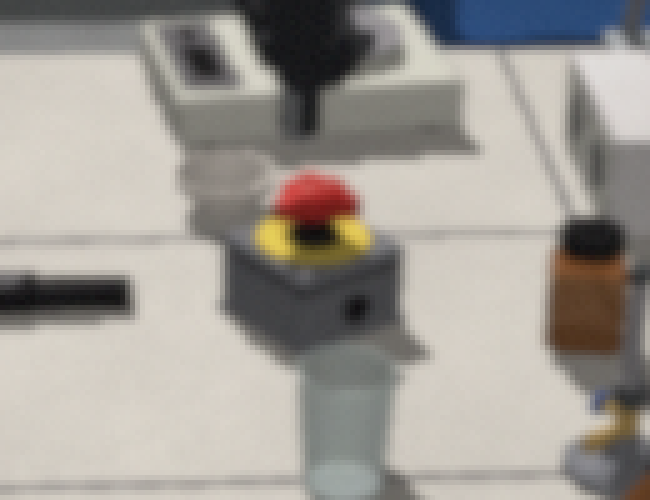

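The side view now matches the starting one: head out, stem visible, lobes at rest. Next is the supply button.

Request:
arm_command([
  [[1, -40, 5], 0, 1],
  [[1, -55, 0], 0, 1],
  [[1, -55, 0], 0, 1],
  [[1, -55, 0], 0, 1],
  [[1, -55, 0], 0, 1],
  [[1, -50, 0], 0, 1],
  [[1, -45, 0], 0, 1],
  [[2, -28, -20], 0, 1],
  [[0, 0, -40], 0, 1],
  [[0, 0, -30], 0, 1],
  [[0, 0, 0], 0, 1],
  [[0, 0, 0], 0, 1],
])

```text
t: 14.2
tcp_pos: [0.566, -0.2191, 0.098]
tool_rot: [0.957, 0.291, 0.0, 0.0]
force: [-0.4, 0.3, 1.3]
finger_gap: 0.002
```

```bash
python3 snap.py w8; python3 -c "
from h import *
cv2.imwrite('pics/s8.png',manip.snapshot('side')[210:310,200:330].repeat(5,0).repeat(5,1))"
```

```text
14.2 [ 0.5660475  -0.21913412  0.09803708] [9.56736394e-01 2.90955990e-01 2.21147396e-04 1.86836147e-04] [-0.37890664  0.27773416  1.30794121] 0.0021261586550257354
[ 0.62514581 -0.1798286   0.2296467 ] 71.98408061606925
```

View pics/w8.png

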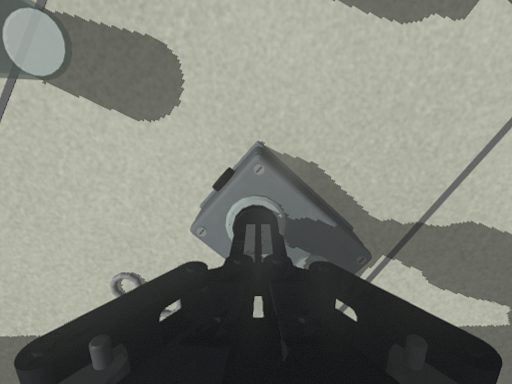

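View pics/s8.png

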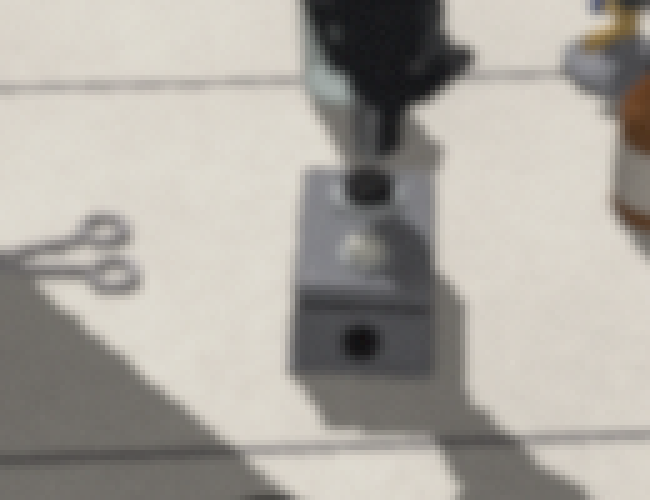

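The fingertips are centred over the black button, about 17 mm above it.

Request:
arm_command([
  [[0, 0, -8], 0, 1],
  [[0, 0, -7], 0, 1],
  [[0, 0, -2], 0, 1],
  [[0, 0, -2], 0, 1],
  [[0, 0, -2], 0, 1],
  [[0, 0, -1], 0, 1],
  [[0, 0, 0], 0, 1],
])

```text
t: 15.18
tcp_pos: [0.5651, -0.2191, 0.0761]
tool_rot: [0.957, 0.291, -0.0, -0.0]
force: [-2.2, 1.8, 6.4]
finger_gap: -0.001
```

Request:
arm_command([
  [[0, 0, -0.7], 0, 1],
  [[0, 0, -0.5], 0, 1],
  [[0, 0, 0], 0, 1],
])

```text
t: 15.55
tcp_pos: [0.5651, -0.2192, 0.076]
tool_rot: [0.957, 0.291, -0.0, -0.0]
force: [-3.1, 2.5, 11.2]
finger_gap: 0.004
```

The button is at its stop. I'll release it and retreat upwards.

Request:
arm_command([
  [[0, 0, 2], 0, 1],
  [[0, 0, 6], 0, 1],
  [[0, 0, 20], 0, 1],
  [[0, 0, 40], 0, 1],
  [[-20, 0, 50], 0, 1],
  [[-40, 0, 40], 0, 1],
  [[-30, 0, 0], 0, 1],
  [[0, 0, 0], 0, 1],
  [[0, 0, 0], 0, 1],
])

```text
t: 16.68
tcp_pos: [0.4764, -0.2199, 0.2325]
tool_rot: [0.957, 0.29, 0.001, 0.001]
force: [1.1, 0.2, 0.2]
finger_gap: -0.003
```

```bash
python3 snap.py w9; python3 -c "
from h import *
cv2.imwrite('pics/t9.png',manip.snapshot('top'))
a=manip.snapshot('side');cv2.imwrite('pics/s9.png',np.hstack([a[130:230,200:330].repeat(3,0).repeat(3,1),a[210:310,200:330].repeat(3,0).repeat(3,1)]))"
```

```text
16.675 [ 0.47639181 -0.21992112  0.2324952 ] [9.56886968e-01 2.90459285e-01 6.19395639e-04 5.91591658e-04] [1.0977011  0.18307656 0.16617014] -0.0028966523461218174
[ 0.53539498 -0.18060119  0.36411658] 71.98408061606925
```

View pics/s9.png

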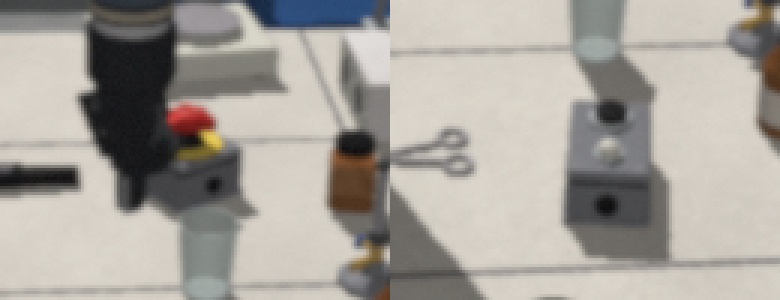

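View pics/w9.png

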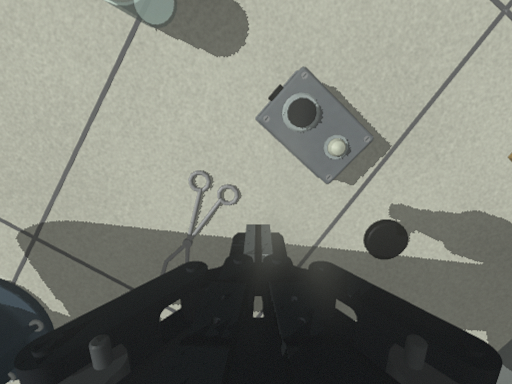

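View pics/t9.png

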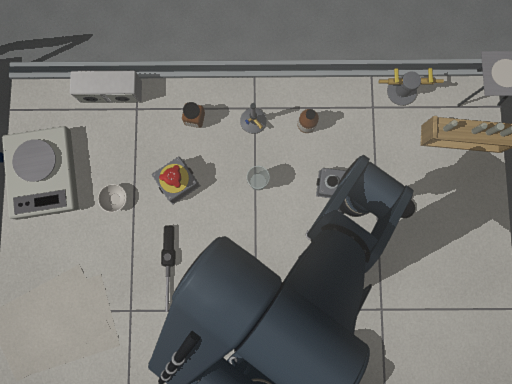

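The mushroom is out at its original angle, the push-button is out, all visible loose things are where they were, and the arm is clear. I'm handing in the job.

```bash
python3 -c "
from station import manip
print(manip.sign_off())"
```

```text
the job is handed in; nothing more can be done
None
```

I finished the emergency-stop test in order and handed it in at about 17 s of the 51 s allowed; `sign_off` gave no verdict.

1. **Press:** I pressed the mushroom straight in with the closed fingertips until it hit its stop. The force reading peaked at about 13 N. After I lifted clear, the side view showed the head staying down.
2. **Twist:** I pushed the lobe at about -146° clockwise, sweeping the tool through about 0.9 rad. The lobe itself turned somewhat less because of the starting gap. The head sprang out, and I followed it back until it was at rest.
3. **Supply button:** I pressed the flat button to its stop, at about 5 mm travel and 11 N, then let it go.

**Last checks:**
- **Mushroom:** it was out and at its original angle in the pictures.
- **Push-button:** it looked out again.
- **Bench:** the beaker, burner, jar, bottle, tongs, lighter, dish and lid looked unmoved. In the last top view the arm hid the tongs and part of the lid, so I checked those two in the wrist view.
- **Arm:** it was clear of everything, with a residual force reading of about 1 N that I put down to sensor noise.

No check failed. The joint values can't be read directly, so the latched and released states are judged from the pictures and forces.

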